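# Sort bag fittings and stack the culture plate

## Task

Clear the mixed parts on the spawn bench. Stand each neck collar and each filter cap upright in an empty bay of the tray that already holds one of its kind, one piece to a bay, and stack the loose culture plate on the plate in the steel nest, chamfered corners matched so that its skirt seats fully over the raised deck. Leave everything released and at rest.

Things in the scene. Friction and masses are not known exactly. Their poses are not given: they have to be found in the camera images.
- collar_a_center (a point): Loose white plastic neck collar for a substrate bag: an upright tube open at both ends, 48 mm outside and about 38 mm inside diameter, 40 mm tall, with a 4 mm thick foot flange 54 mm in diameter. Stands on the bench. The point is at its centre, 20 mm above its underside; z up along its axis.
- collar_b_center (a point): A second collar, the same as the first. Loose white plastic neck collar for a substrate bag: an upright tube open at both ends, 48 mm outside and about 38 mm inside diameter, 40 mm tall, with a 4 mm thick foot flange 54 mm in diameter. Stands on the bench. The point is at its centre, 20 mm above its underside; z up along its axis.
- cap_a_center (a point): Loose white plastic filter cap: a closed ribbed cylinder 51 mm in diameter, 34 mm tall, its top covered by a round grey filter patch crossed by two thin bars. Stands on the bench. The point is at its centre, 17 mm above its underside; z up along its axis.
- cap_b_center (a point): A second cap, the same as the first. Loose white plastic filter cap: a closed ribbed cylinder 51 mm in diameter, 34 mm tall, its top covered by a round grey filter patch crossed by two thin bars. Stands on the bench. The point is at its centre, 17 mm above its underside; z up along its axis.
- plate_center (a point): Loose white culture plate, 96 (x) by 62 (y) by 22 mm, both +x corners chamfered 14 mm. Upright sides to 16 mm (grip low, across the 62); above, a raised deck 6 mm high, 85 x 51 at its foot sloping in to 79 x 45. Beneath, a 2.5 mm skirt round a recess 91 x 57, 7 deep. Point: centre, 11 mm above the underside; x to the chamfered end, z up. Starts within 0.4 rad of world x, far part of bench.
- base_plate: Target: identical plate fixed in a dark steel nest 112 x 74 mm, 8 thick (end lugs 14 high). Origin: centre of nest underside, at bench height; x to the chamfered end, within 0.4 rad of world x; z up. Shoulder 24 mm, deck top 30 mm above bench. A plate stacked the same way round rests on the shoulder, its centre point 35 mm above bench; 3 mm play all round, sloped deck sides guide it.
- collar_tray: Fixed black tray at left or right of the bench, 226 (x) by 78 mm, floor 4 mm thick, wall tops 14 mm above the bench. Three 70 x 70 mm bays along x: the one at x = -74 (nearest the robot) holds a fixed sample neck collar (open tube); those at x = 0 and +74 mm (y = 0) are empty, one piece each. Origin: centre of underside, at bench height; x along its length, away from the robot, z up.
- cap_tray: Fixed black tray at left or right of the bench, 226 (x) by 78 mm, floor 4 mm thick, wall tops 14 mm above the bench. Three 70 x 70 mm bays along x: the one at x = -74 (nearest the robot) holds a fixed sample filter cap (closed); those at x = 0 and +74 mm (y = 0) are empty, one piece each. Origin: centre of underside, at bench height; x along its length, away from the robot, z up.

How it is judged:
At the end, for the whole second after the job is handed in: Collars in the empty bays of the collar tray, caps in those of the cap tray, flat on its floor (height within 3 mm, tilt < 0.1 rad). Plate seated on the base plate: centre within 6 mm each way, height +2/-3 mm, tilt < 0.05, lengthwise axes within 0.12 rad. All five at rest (< 0.02 m/s) (x of collar_a_center in the frame of collar_tray between -0.035 and 0.109 m and y of collar_a_center in the frame of collar_tray between -0.035 and 0.035 m and z of collar_a_center in the frame of collar_tray between 0.021 and 0.027 m and angle between each of collar_a_center, collar_b_center, cap_a_center, cap_b_center's own z axis and vertical below 0.1 rad and x of collar_b_center in the frame of collar_tray between -0.035 and 0.109 m and y of collar_b_center in the frame of collar_tray between -0.035 and 0.035 m and z of collar_b_center in the frame of collar_tray between 0.021 and 0.027 m and x of cap_a_center in the frame of cap_tray between -0.035 and 0.109 m and y of cap_a_center in the frame of cap_tray between -0.035 and 0.035 m and z of cap_a_center in the frame of cap_tray between 0.018 and 0.024 m and x of cap_b_center in the frame of cap_tray between -0.035 and 0.109 m and y of cap_b_center in the frame of cap_tray between -0.035 and 0.035 m and z of cap_b_center in the frame of cap_tray between 0.018 and 0.024 m and x of plate_center in the frame of base_plate between -0.006 and 0.006 m and y of plate_center in the frame of base_plate between -0.006 and 0.006 m and z of plate_center in the frame of base_plate between 0.032 and 0.037 m and angle between plate_center's own z axis and vertical below 0.05 rad and angle between the x axis of plate_center and the x axis of base_plate, either way round below 0.12 rad and linear speed of each of collar_a, collar_b, cap_a, cap_b, plate below 0.02 m/s); the robot touches nothing.
It also fails if it takes over 128 s, if anything falls off the work surface, if the arm or the gripper's body presses on something with over 40 N, if the wrist force passes 120 N, or if a joint passes its speed limit or range.

## Robot

A 7-joint arm with a two-finger parallel gripper is mounted at the origin on the work surface. World frame = base frame: x ahead of the robot, y to its left, z up, the work surface at z = 0. Lengths are in m, angles in rad, forces in N, time in s.
With the tool pointing down it reaches from about 0.4 to 0.875 m from the base axis. Payload 4.4 kg.
Tool frame: the origin (TCP) lies at the very end of the fingers, on their centre line; the grasp point (between the pads) lies 19 mm behind it; z points along the fingers, y is the line along which they close (so a half turn about z gives the same grasp; the last joint's range is limited). The gripper opens to 85 mm and grips with 20 to 120 N. Pads are 22 mm wide; open, the fingers measure 114 mm over their backs; the gripper's body (76 mm by 85 mm) begins 54 mm behind the grasp point. The pads swing forward as they close: fully open they stand 13 mm farther back than shut.
Start: joints at [-1.28, 0.628, 0.038, 1.517, -0.027, 0.996, -0.02], TCP at [0.227, 0.609, 0.231] pointing down, gripper open.
Joint ranges: [-3.06, 3.06], [-0.37, 2.12], [-1.25, 1.32], [0.18, 2.47], [-1.1, 4.24], [0.23, 1.98], [-2.94, 2.94]. Speed limits (rad/s): [2.57, 2.57, 3.14, 3.14, 3.14, 3.14, 3.14].

## Interface

Orientations are given as a rotation vector (axis times angle).
In Python, from plant import env gives the robot as it stands.
- The arm moves only by the tool move_arm, never from a script. Its argument "motion" is a list of rows, each a list of 7 numbers: the shift along the tool's x, y, z as a fraction of full scale, then the turn, a rotation vector about the tool's x, y, z as a fraction of full scale, then the finger opening in mm, from 0 to 85.4. A call has 1 to 8 rows; each row shifts and turns the commanded pose from where the row before left it, along the tool's axes as they then stand; what a row does not reach is not made up. Full scale, the value 1, is 0.02 m for a shift and 360 degrees for a turn. A row lasts 1/10 s, in which the tool goes at most 50 mm and 8.59 degrees, less where a joint would pass 70% of its speed; a pose out of reach is approached as far as the arm can. A call with a number of a shift or a turn outside -1 to 1 is refused whole. A call with a gripper value outside its range is refused whole. The fingers move at their own pace and stop on an object; "force" is the grip in N (left out, the last holds). Time passes only in rows, so rows that do not move let the fingers close. It gives the time, the measured TCP pose, the force and the opening at its end, in the units of the state.
- env.get_state(): the state, without advancing time (a new reading comes with each control period).
- env.read_camera(name): name is "scene" or "top" or "wrist"; returns a dict with "img" (480x640x3 uint8, blue, green, red), "depth" (480x640 float32, m along the optical axis (not along the pixel's ray), 0 where there is no reading), "fx", "fy", "cx", "cy" (pixels), "rvec" (rotation vector, rad) and "tvec" (3), from world to camera coordinates, as OpenCV has them. Camera axes: x right, y down, z forward; pixel columns grow to the right and rows downward; lengths in m; the calibration is good to about 2 mm. A picture is of the moment at which its call begins.
- env.close_job(): hands the job in, once; it reports no verdict.
The state is a dict: "clock": time; "joint_positions": joint angles; "joint_vel": joint speeds; "effort": joint torques, N m; "tcp_pos": TCP position; "tool_rot": TCP orientation; "contact_force": force on the tool from outside, world axes, zero at the start; "ft_torque": the same for the moment, N m; "finger_gap": finger opening in m.
Only numpy, scipy, OpenCV 4.12 (cv2) and the standard library are available. Lean on these libraries where they do the work, as an engineer would, in place of code of your own. Each camera call takes 0.05 s, during which the arm holds its last target. There are 200 camera calls.

## Working session

There is one attempt and no reset: what is moved stays moved. The work goes in short steps, Python scripts to look and compute and a tool call to move; the robot and the scene stay as the last step left them, time stands still between calls to the robot, and variables do not carry over. Pictures are saved under pics/ and viewed, on a budget of 14 in all, crops included, one or two more only if the job needs it, and the job is handed in when it is done.

Besides the shell and the picture viewer there is one more tool, called after "Emit:" as name(argument=value, ...) on one line, values as JSON. move_arm: Moves the arm, as the interface text tells. Shift numbers are shares of 0.02 m and turn numbers shares of 360 degrees, none past 1 either way. Its arguments: {"type":"object","properties":{"motion":{"type":"array","items":{"type":"array","items":{"type":"number"}}},"force":{"type":"number"}},"required":["motion"]}

```bash
ls; mkdir -p pics; python3 - <<'E'
from plant import env
import cv2,numpy as np
s=env.get_state(); print(s)
for n in("top","scene"):
    c=env.read_camera(n); cv2.imwrite(f"pics/{n}0.png",c["img"]); np.savez(f"{n}0.npz",**c)
    R=cv2.Rodrigues(np.array(c["rvec"]))[0]; print(n,c["fx"],c["cx"],c["cy"],(-R.T@np.array(c["tvec"]).ravel()).round(3),R.round(2).tolist(),(c["depth"]>0).mean())
E
```

```text
pics
{'clock': 0.0, 'joint_positions': array([-1.27981966,  0.62935344,  0.0384651 ,  1.51838813, -0.02700538,
        0.99631961, -0.01997829]), 'joint_vel': array([ 0.00182293,  0.0002588 , -0.00032784,  0.00188209,  0.00044641,
        0.00169535,  0.0009565 ]), 'effort': array([ 5.43143724e-04, -5.63402903e+01,  1.22632843e+00, -1.93438715e+01,
        1.10468446e-02,  1.06569700e-02, -8.36107631e-06]), 'tcp_pos': array([0.22677593, 0.60846955, 0.23037836]), 'tool_rot': array([-5.57401096e-01, -3.09143125e+00,  3.02337714e-03]), 'contact_force': array([-0.33738237,  0.2035934 , -0.16718428]), 'ft_torque': array([0.00340407, 0.04095519, 0.00305053]), 'finger_gap': 0.08546405698287167}
top 579.864835926956 311.6480168231396 239.03017735055838 [ 0.366 -0.003  1.343] [[-0.03, -1.0, -0.0], [-0.99, 0.03, -0.13], [0.13, -0.0, -0.99]] 0.995849609375
scene 441.7201487753522 315.36295937615625 238.92930685099623 [ 1.094 -0.29   0.727] [[0.45, 0.89, 0.02], [0.67, -0.33, -0.66], [-0.59, 0.31, -0.75]] 0.9959993489583333
```

View pics/top0.png

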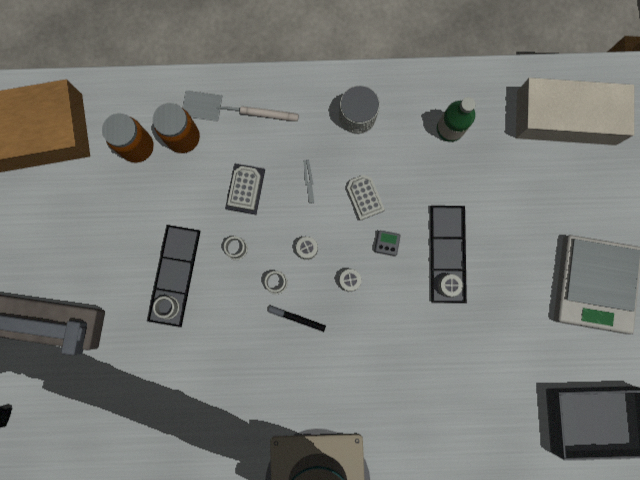

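View pics/scene0.png

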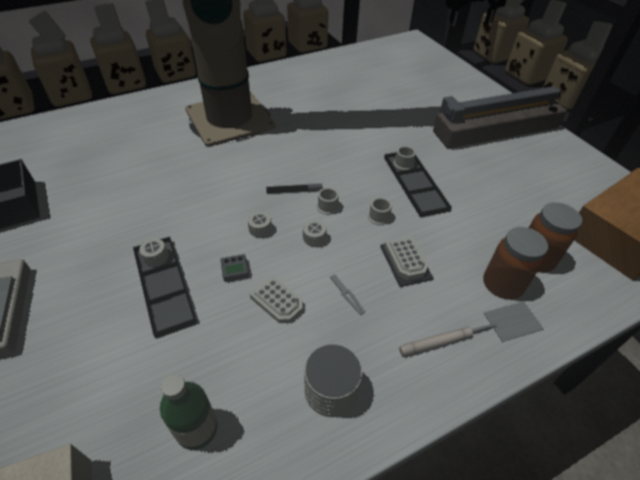

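Top view: the collar tray is at left (175,275) with its sample at (165,307), and the cap tray is at right (448,253). Loose collars are at (234,247) and (275,281), caps at (307,247) and (349,280). The loose plate is at (365,197) and the nest at (245,188), with chamfers pointing up on both (+x). The scene view agrees with this.

```bash
cat > h.py <<'E'
import cv2,numpy as np
from scipy.spatial.transform import Rotation as Ro
def cam(c): 
    R=cv2.Rodrigues(np.array(c["rvec"],float))[0]; return R,-R.T@np.array(c["tvec"],float).ravel()
def ray(c,uv):
    R,o=cam(c); uv=np.atleast_2d(uv).astype(float)
    d=np.c_[(uv[:,0]-c["cx"])/c["fx"],(uv[:,1]-c["cy"])/c["fy"],np.ones(len(uv))]@R
    return o,d
def onplane(c,uv,z):
    o,d=ray(c,uv); return o+d*((z-o[2])/d[:,2])[:,None]
def cloud(c):
    v,u=np.mgrid[:480,:640]; o,d=ray(c,np.c_[u.ravel(),v.ravel()])
    return (o+d*np.asarray(c["depth"]).reshape(-1,1)).reshape(480,640,3)
def tri(c1,p1,c2,p2):
    o1,d1=ray(c1,p1); o2,d2=ray(c2,p2); d1=d1[0];d2=d2[0]
    s=np.linalg.lstsq(np.c_[d1,-d2],o2-o1,rcond=None)[0]
    a,b=o1+s[0]*d1,o2+s[1]*d2; return (a+b)/2,np.linalg.norm(a-b)
E
python3 - <<'E'
from h import *
for n in("top","scene"):
    c=dict(np.load(n+"0.npz")); P=cloud(c); Z=P[...,2]; c["img"]
    ok=(P[...,0]>.38)&(P[...,0]<.9)&(abs(P[...,1])<.42)
    print(n,"bench z",np.median(Z[ok]),"std",Z[ok&(Z<.006)].std())
    hsv=cv2.cvtColor(c["img"],cv2.COLOR_BGR2HSV)
    for nm,m in(("tall",ok&(Z>.016)&(Z<.07)),("dark",ok&(hsv[...,2]<75)&(Z<.04))):
        k,l,st,ce=cv2.connectedComponentsWithStats(m.astype(np.uint8))
        for i in range(1,k):
            if st[i,4]<60: continue
            q=P[l==i]; (a,b),wh,an=cv2.minAreaRect((q[:,:2]*1000).astype(np.float32))
            print(nm,ce[i].round(),st[i,4],"rect",round(a),round(b),np.round(wh),round(an,1),"z95",np.percentile(q[:,2],[50,95]).round(4))
E
```

```text
top bench z 0.0010717850589119227 std 0.002743327059435836
tall [270. 113.] 307 rect 847 89 [137.  20.] 80.3 z95 [0.0192 0.0239]
tall [355. 124.] 273 rect 816 -114 [89. 40.] 74.5 z95 [0.0436 0.067 ]
tall [447. 132.] 234 rect 786 -329 [66. 31.] 50.1 z95 [0.0449 0.0672]
tall [186. 143.] 290 rect 781 284 [38. 83.] 36.2 z95 [0.0417 0.0671]
tall [141. 150.] 312 rect 766 385 [34. 81.] 58.8 z95 [0.0441 0.0673]
tall [244. 188.] 1078 rect 671 149 [ 63. 103.] 78.1 z95 [0.0279 0.0336]
tall [365. 197.] 897 rect 640 -130 [97. 63.] 19.5 z95 [0.0216 0.0264]
tall [387. 243.] 466 rect 529 -178 [51. 52.] 77.2 z95 [0.0205 0.0245]
tall [234. 247.] 190 rect 528 172 [46. 48.] 3.3 z95 [0.038  0.0427]
tall [306. 248.] 392 rect 522 9 [50. 49.] 89.2 z95 [0.0341 0.0383]
tall [350. 280.] 394 rect 445 -88 [50. 49.] 30.1 z95 [0.0341 0.0386]
tall [275. 282.] 161 rect 445 82 [47. 45.] 86.8 z95 [0.0388 0.0438]
tall [450. 286.] 437 rect 427 -314 [50. 51.] 66.5 z95 [0.0382 0.0428]
tall [164. 305.] 205 rect 400 330 [48. 38.] 88.4 z95 [0.0397 0.0463]
dark [338. 114.] 336 rect 842 -79 [105.  43.] 13.9 z95 [0.0016 0.0348]
[... 2215 characters left out ...]
65. 291.] 3605 rect 502 -314 [ 81. 228.] 87.4 z95 [0.0059 0.0174]
dark [406. 273.] 501 rect 670 151 [ 73. 109.] 78.0 z95 [0.0095 0.017 ]
dark [236. 269.] 598 rect 533 -174 [53. 48.] 76.6 z95 [0.0207 0.0233]
dark [548. 267.] 190 rect 819 401 [43. 10.] 68.7 z95 [0.0194 0.0386]
dark [514. 289.] 876 rect 821 311 [122.  58.] 65.6 z95 [0.0103 0.0366]
dark [294. 316.] 91 rect 681 -113 [14. 59.] 14.7 z95 [0.0055 0.0116]
dark [436. 346.] 182 rect 855 92 [140.   5.] 80.5 z95 [0.0021 0.0128]
dark [352. 402.] 922 rect 873 -103 [ 51. 107.] 9.2 z95 [0.0021 0.0356]
dark [219. 434.] 1309 rect 825 -315 [65. 82.] 29.5 z95 [0.0016 0.0337]
dark [427. 453.] 746 rect 890 235 [369.  20.] 90.0 z95 [-0.7484 -0.7431]
```

Emit:
move_arm(motion=[[0, 0, 0, 0, 0, -0.0126, 85], [0, 0, 0, 0, 0, -0.0126, 85], [-0.5, -0.5, 0.12, 0, 0, 0, 85], [-0.95, -0.92, 0.12, 0, 0, 0, 85], [-0.95, -0.92, 0.12, 0, 0, 0, 85], [-0.95, -0.92, 0.12, 0, 0, 0, 85], [-0.95, -0.92, 0.12, 0, 0, 0, 85], [-0.95, -0.92, 0.12, 0, 0, 0, 85]])

```text
clock: 0.9
tcp_pos: [0.3109, 0.4859, 0.2164]
tool_rot: [0.316, 3.126, -0.002]
contact_force: [-0.2, -0.1, 0.1]
finger_gap: 0.0851
```

Emit:
move_arm(motion=[[-0.95, -0.92, 0.12, 0, 0, 0, 85], [-0.95, -0.92, 0.12, 0, 0, 0, 85], [-0.95, -0.92, 0.12, 0, 0, 0, 85], [-0.95, -0.92, 0.12, 0, 0, 0, 85], [-0.95, -0.92, 0.12, 0, 0, 0, 85], [-0.95, -0.92, 0.12, 0, 0, 0, 85], [-0.95, -0.92, 0.12, 0, 0, 0, 85], [-0.95, -0.92, 0.12, 0, 0, 0, 85]])

```text
clock: 1.7
tcp_pos: [0.4303, 0.3116, 0.1974]
tool_rot: [-0.316, -3.125, 0.002]
contact_force: [-0.4, 0.9, 0.6]
finger_gap: 0.0849
```

Emit:
move_arm(motion=[[-0.95, -0.92, 0.12, 0, 0, 0, 85], [-0.95, -0.92, 0.12, 0, 0, 0, 85], [-0.95, -0.92, 0.12, 0, 0, 0, 85], [-0.95, -0.92, 0.12, 0, 0, 0, 85], [-0.95, -0.92, 0.12, 0, 0, 0, 85], [-0.45, -0.42, 0.12, 0, 0, 0, 85], [0, 0, 0, 0, 0, 0, 85], [0, 0, 0, 0, 0, 0, 85]])

```text
clock: 2.5
tcp_pos: [0.5111, 0.1958, 0.1831]
tool_rot: [-0.311, -3.125, -0.001]
contact_force: [-0.3, 0.1, -0.0]
finger_gap: 0.0852
```

```bash
cat >> h.py <<'E'
def st(env):
    s=env.get_state(); R=Ro.from_rotvec(s["tool_rot"]).as_matrix()
    return s,np.array(s["tcp_pos"]),R,np.degrees(np.arctan2(R[1,1],R[0,1]))
def need(env,x,y,z,yaw=None):
    "shift in units of full scale in tool axes, turn about tool z in full scale"
    s,p,R,th=st(env); d=np.array([x,y,z])/1000-p
    t=0 if yaw is None else -(yaw-th)/360
    if yaw is not None:
        a=np.radians(yaw); R=np.array([[-np.sin(a),np.cos(a),0],[np.cos(a),np.sin(a),0],[0,0,-1]]).T
    return (R.T@d/.02).round(2),round(t,4)
def blobs(c,zlo,zhi,mn=200):
    P=cloud(c); Z=P[...,2]; m=((Z>zlo)&(Z<zhi)).astype(np.uint8); k,l,s,ce=cv2.connectedComponentsWithStats(m); out=[]
    for i in range(1,k):
        if s[i,4]<mn: continue
        q=P[l==i]; (a,b),wh,an=cv2.minAreaRect((q[:,:2]*1000).astype(np.float32))
        print(ce[i].round(),s[i,4],"rect",round(a,1),round(b,1),np.round(wh),round(an,1),"z",(1000*np.percentile(q[:,2],[50,90])).round(1))
E
python3 - <<'E'
from h import *
from plant import env
s,p,R,th=st(env); print(s["clock"],p.round(4),R.round(3).tolist(),th,s["joint_positions"].round(2))
c=env.read_camera("wrist"); cv2.imwrite("pics/w1.png",c["img"]); print(c["fx"],cam(c)[1].round(3),cam(c)[0].round(2).tolist())
np.savez("w1.npz",**c)
blobs(c,.016,.06); print(need(env,528,173.5,180,78.65))
E
```

```text
2.5 [0.5111 0.1958 0.1831] [[-0.98, 0.197, -0.001], [0.197, 0.98, 0.001], [0.001, 0.0, -1.0]] 78.61777256813681 [-0.41  0.54 -0.02  1.86  0.01  0.74  0.95]
331.10349558328113 [0.438 0.21  0.326] [[0.2, 0.98, 0.0], [0.94, -0.19, 0.29], [0.28, -0.06, -0.96]]
[468.  54.] 2941 rect 394.4 331.9 [47. 48.] 34.3 z [40.2 44.5]
[160. 103.] 435 rect 374.8 70.6 [60. 11.] 72.0 z [16.7 17.7]
[185. 182.] 1894 rect 444.8 83.2 [47. 48.] 14.2 z [37.5 40.3]
[ 21. 218.] 2289 rect 447.4 -77.6 [33. 52.] 68.5 z [33.2 34.8]
[306. 250.] 1371 rect 526.0 174.0 [47. 47.] 37.6 z [38.6 40.3]
[140. 274.] 2518 rect 520.1 10.4 [51. 50.] 71.3 z [33.7 34.8]
[314. 367.] 4351 rect 666.3 150.7 [62. 97.] 78.0 z [29.4 30.6]
[ 46. 373.] 1132 rect 609.9 -138.7 [38. 60.] 27.9 z [21.4 22.4]
(array([-1.06, -0.96,  0.16]), np.float64(0.0001))
```

View pics/w1.png

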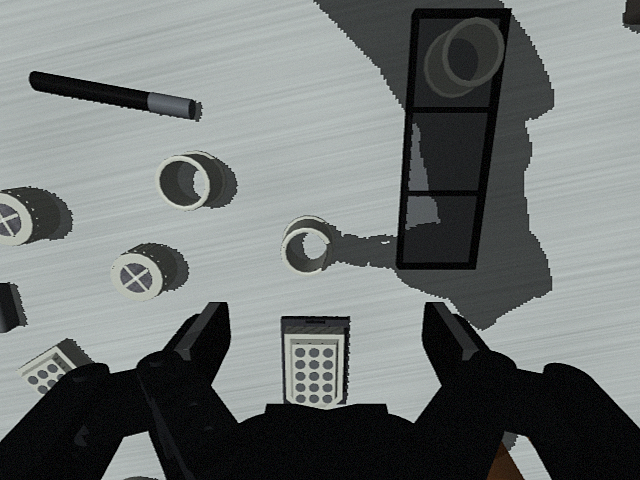

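The wrist view shows collar 1 at (306,247), collar 2 at (185,182), cap 1 at (140,274), and the nest plate at (315,365). The collar tray spans (397–510, 10–268). All of this agrees with the first measurement. I'm descending on collar 1.

Emit:
move_arm(motion=[[-0.5, -0.5, 0.6, 0, 0, 0, 85], [-0.51, -0.47, 1, 0, 0, 0, 85], [0, 0, 1, 0, 0, 0, 85], [0, 0, 1, 0, 0, 0, 85], [0, 0, 1, 0, 0, 0, 85], [0, 0, 1, 0, 0, 0, 85], [0, 0, 1, 0, 0, 0, 85], [0, 0, 1, 0, 0, 0, 85]])

```text
clock: 3.35
tcp_pos: [0.5277, 0.1721, 0.0298]
tool_rot: [-0.31, -3.126, 0.0]
contact_force: [0.0, 0.7, 0.1]
finger_gap: 0.0854
```

Emit:
move_arm(motion=[[0, 0, 0.6, 0, 0, 0, 85], [0, 0, 0.4, 0, 0, 0, 85], [0, 0, 0, 0, 0, 0, 85], [0, 0, 0, 0, 0, 0, 85]])

```text
clock: 3.75
tcp_pos: [0.5283, 0.1723, 0.0116]
tool_rot: [0.311, 3.126, 0.0]
contact_force: [0.3, -0.5, -0.6]
finger_gap: 0.0847
```

```bash
python3 - <<'E'
from h import *
from plant import env
s,p,R,th=st(env); print(s["clock"],p.round(4),th,s["contact_force"])
print(need(env,527,173.7,11,78.65))
c=env.read_camera("wrist"); cv2.imwrite("pics/w2.png",c["img"])
E
```

```text
3.75 [0.5283 0.1723 0.0116] 78.63551607187381 [ 0.26745495 -0.50896062 -0.60747434]
(array([0.08, 0.06, 0.03]), np.float64(-0.0))
```

View pics/w2.png

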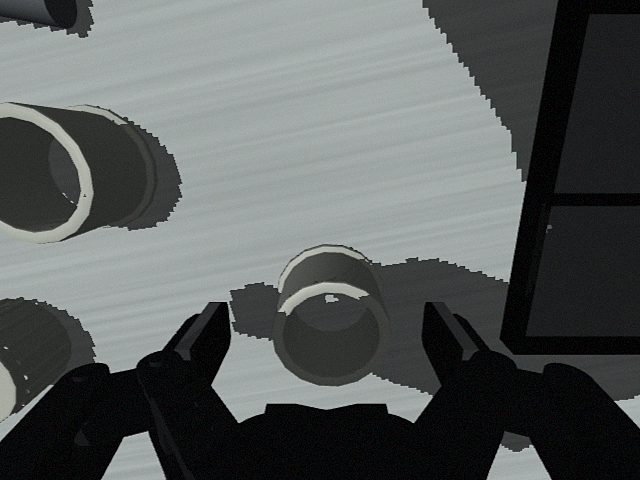

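Collar 1 is centred between the open fingers at (330,315). Next I'll close, lift, and carry it toward the far bay.

Emit:
move_arm(motion=[[0.08, 0.06, 0, 0, 0, 0, 40], [0, 0, 0, 0, 0, 0, 40], [0, 0, 0, 0, 0, 0, 40], [0, 0, 0, 0, 0, 0, 40], [0, 0, 0, 0, 0, 0, 40], [0, 0, -0.5, 0, 0, 0, 40], [0, 0, -1, 0, 0, 0, 40], [0, 0, -1, 0, 0, 0, 40]], force=40)

```text
clock: 4.6
tcp_pos: [0.5263, 0.1735, 0.062]
tool_rot: [-0.311, -3.125, 0.0]
contact_force: [0.1, -0.4, -0.6]
finger_gap: 0.0477
```

Emit:
move_arm(motion=[[0, 0.5, -1, 0, 0, 0, 40], [0.1, 1, -1, 0, 0, 0, 40], [0.1, 1, 0, 0, 0, 0, 40], [0.1, 1, 0, 0, 0, 0, 40], [0.1, 1, 0, 0, 0, 0, 40], [0.1, 1, 0, 0, 0, 0, 40], [0, 0.9, 0, 0, 0, 0, 40], [0, 0, 0, 0, 0, 0, 40]])

```text
clock: 5.4
tcp_pos: [0.5418, 0.3047, 0.1018]
tool_rot: [0.305, 3.126, 0.005]
contact_force: [0.2, 0.4, -0.4]
finger_gap: 0.0476
```

```bash
python3 - <<'E'
from h import *
from plant import env
s,p,R,th=st(env); print(s["clock"],p.round(4),th,s["contact_force"],s["finger_gap"])
c=env.read_camera("wrist"); cv2.imwrite("pics/w3.png",c["img"]); np.savez("w3.npz",**c)
blobs(c,.016,.05)
P=cloud(c); m=(P[...,2]>.0025)&(P[...,2]<.02)&(c["img"].max(2)<70)&(P[...,1]>.2)
k,l,s_,ce=cv2.connectedComponentsWithStats(m.astype(np.uint8)); i=1+s_[1:,4].argmax(); q=P[l==i]
print(s_[i],cv2.minAreaRect((q[:,:2]*1000).astype(np.float32)))
E
```

```text
5.4 [0.5418 0.3047 0.1018] 78.84620433839885 [ 0.22761382  0.40349534 -0.43994397] 0.04762238142844564
[324.  32.] 2117 rect 403.6 330.6 [47. 30.] 78.6 z [42.9 44.6]
[  5. 186.] 533 rect 454.4 100.8 [10. 37.] 62.0 z [20.  24.3]
[187. 444.] 1749 rect 685.5 157.6 [29. 84.] 42.9 z [29.6 30.6]
[630. 440.] 434 rect 754.6 529.0 [ 7. 22.] 14.9 z [23.1 32.3]
[478. 461.] 1013 rect 742.0 392.8 [ 6. 31.] 24.0 z [32.7 46.2]
[  258     0   132   291 11370] ((478.0152587890625, 315.72943115234375), (78.19010925292969, 191.6917266845703), 78.79832458496094)
```

View pics/w3.png

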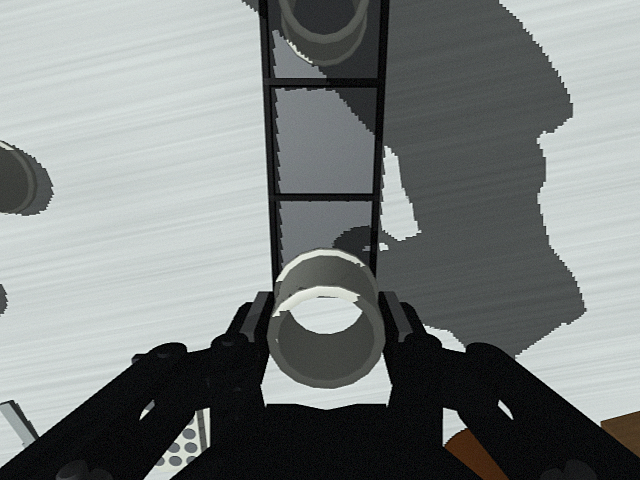

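The collar is held. The tray dividers are at pixels (325,82) and (327,197), and the tray edges are at about columns 265 and 383.

```bash
python3 - <<'E'
from h import *
from plant import env
c=dict(np.load("w3.npz"))
d=onplane(c,[(325.5,82),(325.5,197)],.014)*1000; print(d.round(1))
e=onplane(c,[(265,82),(385,82),(269,197),(381,197)],.014)*1000; print(e.round(1),((e[0]+e[1])/2).round(1),((e[2]+e[3])/2).round(1))
ctr=(e.mean(0)); u=e[2]+e[3]-e[0]-e[1]; u/=np.linalg.norm(u); print(ctr.round(1),np.degrees(np.arctan2(u[1],u[0])),(ctr+74*u).round(1))
a=np.radians(-11.35);F=ctr+74*np.array([np.cos(a),np.sin(a),0]); print(F.round(1)); print(need(env,F[0],F[1],17,78.65))
E
```

```text
[[431.5 326.1  14. ]
 [503.  312.   14. ]]
[[424.1 288.5  14. ]
 [438.8 363.   14. ]
 [495.4 273.4  14. ]
 [510.5 349.9  14. ]] [431.4 325.8  14. ] [502.9 311.6  14. ]
[467.2 318.7  14. ] -11.197727921062345 [539.8 304.3  14. ]
[539.7 304.2  14. ]
(array([0.11, 0.08, 4.23]), np.float64(0.0003))
```

Emit:
move_arm(motion=[[0.1, 0.05, 0.5, 0, 0, 0, 40], [0, 0, 1, 0, 0, 0, 40], [0, 0, 1, 0, 0, 0, 40], [0, 0, 1, 0, 0, 0, 40], [0, 0, 0.5, 0, 0, 0, 40], [0, 0, 0.23, 0, 0, 0, 40], [0, 0, 0, 0, 0, 0, 40], [0, 0, 0, 0, 0, 0, 40]])

```text
clock: 6.25
tcp_pos: [0.5408, 0.3023, 0.0172]
tool_rot: [0.312, 3.125, 0.001]
contact_force: [0.0, -0.2, -0.7]
finger_gap: 0.0479
```

Emit:
move_arm(motion=[[0, 0, 0, 0, 0, 0, 75], [0, 0, 0, 0, 0, 0, 75], [0, 0, 0, 0, 0, 0, 75], [0, 0, 0, 0, 0, 0, 75], [0, 0, -0.5, 0, 0, 0, 85], [0, 0, -1, 0, 0, 0, 85], [0, 0, -1, 0, 0, 0, 85], [0, 0, -1, 0, 0, 0, 85]])

```text
clock: 7.05
tcp_pos: [0.5404, 0.3025, 0.0881]
tool_rot: [0.311, 3.126, 0.0]
contact_force: [0.4, 0.2, -0.3]
finger_gap: 0.085
```

```bash
python3 - <<'E'
from h import *
from plant import env
s,p,R,th=st(env); print(s["clock"],p.round(4),th,s["contact_force"],s["finger_gap"])
c=env.read_camera("wrist"); blobs(c,.016,.06)
print(need(env,445,83,100,78.65))
c=env.read_camera("top"); blobs(c,.02,.06,120)
E
```

```text
7.05 [0.5404 0.3025 0.0881] 78.63087175794546 [ 0.36830102  0.22568301 -0.28488972] 0.08500030695253044
[327.  29.] 2245 rect 405.7 329.3 [46. 26.] 78.7 z [42.7 44.5]
[325. 269.] 3408 rect 540.2 302.0 [47. 47.] 24.9 z [41.6 44.2]
[146. 457.] 998 rect 671.6 128.3 [25. 56.] 84.1 z [29.7 30.6]
[516. 467.] 1389 rect 743.2 420.0 [56. 13.] 73.5 z [29. 37.]
(array([  2.6 , -11.77,  -0.43]), np.float64(-0.0001))
[555. 128.] 893 rect 775.2 -592.5 [267. 109.] 57.9 z [40.7 56.5]
[ 58. 142.] 881 rect 778.4 583.6 [127. 256.] 47.2 z [39.6 55.9]
[355. 125.] 206 rect 814.5 -114.4 [88. 40.] 75.4 z [40.  55.2]
[447. 133.] 173 rect 784.1 -329.5 [66. 30.] 55.0 z [42.  57.1]
[186. 143.] 211 rect 779.2 284.8 [36. 82.] 33.1 z [40.5 55.4]
[141. 151.] 239 rect 760.6 391.2 [37. 82.] 40.7 z [40.2 55.9]
[244. 188.] 1031 rect 668.2 149.1 [63. 97.] 77.6 z [28.1 32.6]
[365. 196.] 570 rect 642.5 -131.2 [92. 54.] 15.8 z [22.9 26.4]
[388. 242.] 228 rect 529.2 -178.0 [51. 50.] 76.7 z [22.2 24.5]
[599. 285.] 6819 rect 421.2 -650.6 [173. 201.] 78.6 z [42.4 47.3]
[306. 248.] 388 rect 521.8 8.9 [50. 49.] 88.5 z [34.  37.2]
[350. 280.] 398 rect 445.3 -88.5 [49. 49.] 24.4 z [33.8 37.4]
[274. 282.] 157 rect 445.8 81.7 [45. 47.] 0.1 z [38.6 42.3]
[450. 286.] 429 rect 426.6 -313.8 [50. 49.] 64.5 z [38.  41.7]
[ 37. 310.] 1058 rect 397.1 610.2 [199.  42.] 80.2 z [57.4 59.5]
[ 25. 337.] 301 rect 337.6 624.6 [127.  17.] 80.2 z [57.4 59.4]
[568. 413.] 711 rect 166.7 -585.5 [115. 240.] 36.3 z [39.9 56. ]
[602. 454.] 342 rect 55.9 -619.5 [  3. 171.] 0.1 z [40.8 56.3]
[320. 461.] 210 rect 49.4 -15.2 [112.  33.] 74.1 z [40.3 56.4]
```

Collar 1 is seated, with its top at 44 mm. Collar 2 is next.

Emit:
move_arm(motion=[[0.2, -0.6, -0.2, 0, 0, 0, 85], [0.22, -1, 0, 0, 0, 0, 85], [0.22, -1, 0, 0, 0, 0, 85], [0.22, -1, 0, 0, 0, 0, 85], [0.22, -1, 0, 0, 0, 0, 85], [0.22, -1, 0, 0, 0, 0, 85], [0.22, -1, 0, 0, 0, 0, 85], [0.22, -1, 0, 0, 0, 0, 85]])

```text
clock: 7.95
tcp_pos: [0.4743, 0.1584, 0.0901]
tool_rot: [-0.312, -3.124, 0.002]
contact_force: [0.3, -0.2, 0.7]
finger_gap: 0.0852
```

Emit:
move_arm(motion=[[0.22, -1, 0, 0, 0, 0, 85], [0.22, -1, 0, 0, 0, 0, 85], [0.22, -1, 0, 0, 0, 0, 85], [0.2, -1, 0.3, 0, 0, 0, 85], [0, -0.17, 1, 0, 0, 0, 85], [0, 0, 0.5, 0, 0, 0, 85], [0, 0, 0, 0, 0, 0, 85], [0, 0, 0, 0, 0, 0, 85]])

```text
clock: 8.75
tcp_pos: [0.4426, 0.0824, 0.0545]
tool_rot: [-0.31, -3.125, 0.0]
contact_force: [-0.1, -0.8, 0.5]
finger_gap: 0.085
```

```bash
python3 - <<'E'
from h import *
from plant import env
s,p,R,th=st(env); print(s["clock"],p.round(4),th,s["contact_force"],s["finger_gap"])
c=env.read_camera("wrist"); blobs(c,.016,.06)
print(need(env,445,83,11,78.65))
E
```

```text
8.75 [0.4426 0.0824 0.0545] 78.67320401132365 [-0.13757469 -0.76062402  0.50949426] 0.08500506852623417
[298. 167.] 1000 rect 376.1 76.2 [48. 10.] 69.0 z [16.7 17.6]
[329. 292.] 4586 rect 444.5 83.0 [48. 47.] 41.9 z [37.6 40.2]
[ 47. 336.] 7032 rect 444.2 -83.7 [47. 52.] 65.6 z [33.6 34.8]
[245. 394.] 2181 rect 508.5 17.6 [45. 24.] 48.2 z [30.6 34.4]
(array([-0.09,  0.05,  2.19]), np.float64(0.0001))
```

Emit:
move_arm(motion=[[-0.09, 0.05, 1, 0, 0, 0, 85], [0, 0, 0.8, 0, 0, 0, 85], [0, 0, 0.38, 0, 0, 0, 85], [0, 0, 0, 0, 0, 0, 40], [0, 0, 0, 0, 0, 0, 40], [0, 0, 0, 0, 0, 0, 40], [0, 0, 0, 0, 0, 0, 40], [0, 0, 0, 0, 0, 0, 40]])

```text
clock: 9.6
tcp_pos: [0.4445, 0.0815, 0.0186]
tool_rot: [-0.31, -3.124, 0.007]
contact_force: [-0.2, -1.6, 6.3]
finger_gap: 0.0486
```

Emit:
move_arm(motion=[[0, 0, -0.5, 0, 0, 0, 40], [0, 0, -1, 0, 0, 0, 40], [0, 0, -1, 0, 0, 0, 40], [0, 0.5, -1, 0, 0, 0, 40], [0.1, 1, -0.8, 0, 0, 0, 40], [0.1, 1, 0, 0, 0, 0, 40], [0.1, 1, 0, 0, 0, 0, 40], [0.1, 1, 0, 0, 0, 0, 40]])

```text
clock: 10.4
tcp_pos: [0.4543, 0.1726, 0.1044]
tool_rot: [-0.31, -3.123, 0.005]
contact_force: [0.4, -0.9, -0.2]
finger_gap: 0.0485
```

Emit:
move_arm(motion=[[0.1, 1, 0, 0, 0, 0, 40], [0.1, 1, 0, 0, 0, 0, 40], [0.1, 1, 0, 0, 0, 0, 40], [0.1, 1, 0, 0, 0, 0, 40], [0.1, 1, 0, 0, 0, 0, 40], [0.2, 1, 0, 0, 0, 0, 40], [0.22, 1.0, 0, 0, 0, 0, 40], [0, 0.27, 0, 0, 0, 0, 40]])

```text
clock: 11.2
tcp_pos: [0.464, 0.3211, 0.1037]
tool_rot: [-0.305, -3.122, 0.001]
contact_force: [0.2, 0.1, -0.6]
finger_gap: 0.0485
```

```bash
python3 - <<'E'
from h import *
from plant import env
s,p,R,th=st(env); print(s["clock"],p.round(4),th,s["contact_force"],s["finger_gap"])
print(need(env,467,318,16.5,78.65))
E
```

```text
11.2 [0.464  0.3211 0.1037] 78.84762419318103 [ 0.24898376  0.07900725 -0.63512092] 0.04848956857394938
(array([-0.18, -0.12,  4.36]), np.float64(0.0005))
```

```bash
python3 - <<'E'
from h import *
from plant import env
c=env.read_camera("wrist"); cv2.imwrite("pics/w4.png",c["img"]); np.savez("w4.npz",**c)
blobs(c,.016,.3)
E
```

```text
[593.  53.] 9636 rect 365.4 437.3 [201.  64.] 86.5 z [52.8 60.5]
[322. 151.] 2654 rect 394.6 332.2 [47. 47.] 77.1 z [43.4 44.6]
[322. 402.] 73127 rect 537.5 257.9 [120. 326.] 52.2 z [178.1 196.4]
```

View pics/w4.png

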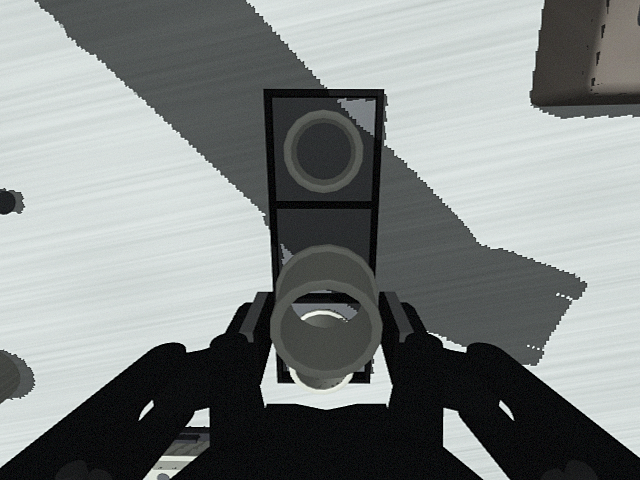

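The collar is held straight but about 7 mm lower in the grip (TCP 18.6 mm above its underside), so I place it correspondingly higher.

Emit:
move_arm(motion=[[-0.18, -0.12, 0.5, 0, 0, 0.0005, 40], [0, 0, 1, 0, 0, 0, 40], [0, 0, 1, 0, 0, 0, 40], [0, 0, 0.8, 0, 0, 0, 40], [0, 0, 0.4, 0, 0, 0, 40], [0, 0, 0.25, 0, 0, 0, 40], [0, 0, 0, 0, 0, 0, 40], [0, 0, 0, 0, 0, 0, 40]])

```text
clock: 12.05
tcp_pos: [0.468, 0.3145, 0.0244]
tool_rot: [-0.316, -3.122, 0.005]
contact_force: [0.5, 0.3, -0.7]
finger_gap: 0.0482
```

```bash
python3 - <<'E'
from h import *
from plant import env
s,p,R,th=st(env); print(s["clock"],p.round(4),th,s["contact_force"],s["finger_gap"])
print(need(env,467,318,23.5,78.65))
E
```

```text
12.05 [0.468  0.3145 0.0244] 78.44853472665194 [ 0.53883392  0.34125681 -0.6607226 ] 0.04824965569498539
(array([0.08, 0.16, 0.04]), np.float64(-0.0006))
```

Emit:
move_arm(motion=[[0.08, 0.16, 0.02, 0, 0, 0, 40], [0, 0, 0, 0, 0, 0, 40], [0, 0, 0, 0, 0, 0, 70], [0, 0, 0, 0, 0, 0, 75], [0, 0, 0, 0, 0, 0, 75], [0, 0, -0.5, 0, 0, 0, 85], [0, 0, -1, 0, 0, 0, 85], [0, 0, -1, 0, 0, 0, 85]])

```text
clock: 12.85
tcp_pos: [0.4667, 0.318, 0.0744]
tool_rot: [-0.315, -3.121, 0.007]
contact_force: [0.5, 0.6, -0.3]
finger_gap: 0.0847
```

Emit:
move_arm(motion=[[0, -0.5, -1, 0, 0, 0, 85], [0, -1, -0.2, 0, 0, -0.012, 85], [0, -1, 0, 0, 0, -0.0118, 85], [0, 0, 0, 0, 0, 0, 85]])

```text
clock: 13.25
tcp_pos: [0.4585, 0.2654, 0.0983]
tool_rot: [-0.085, -3.136, 0.01]
contact_force: [-0.0, -0.4, -0.0]
finger_gap: 0.0853
```

```bash
python3 - <<'E'
from h import *
from plant import env
s,p,R,th=st(env); print(s["clock"],p.round(4),th,s["contact_force"],s["finger_gap"])
c=env.read_camera("wrist"); blobs(c,.016,.06); cv2.imwrite("pics/w5.png",c["img"])
print(need(env,521.5,10,60,87.2))
E
```

```text
13.25 [0.4585 0.2654 0.0983] 86.88146664978014 [-0.04376938 -0.39609679 -0.04626548] 0.08526015264964351
[436. 156.] 3751 rect 394.5 331.8 [48. 47.] 89.6 z [42.8 44.5]
[ 42. 152.] 562 rect 378.2 82.1 [39. 10.] 67.9 z [16.7 17.5]
[407. 270.] 3435 rect 466.3 317.9 [48. 47.] 0.8 z [40.  44.2]
[ 16. 351.] 1960 rect 520.6 24.7 [23. 50.] 87.6 z [28.7 34.1]
[382. 363.] 3649 rect 539.8 301.8 [48. 47.] 38.9 z [36.2 43.9]
(array([ -3.76, -12.72,   1.92]), np.float64(-0.001))
```

Both collars are seated. Cap 1 is next.

Emit:
move_arm(motion=[[-0.3, -0.7, 0, 0, 0, -0.001, 85], [-0.3, -1, 0, 0, 0, 0, 85], [-0.3, -1, 0, 0, 0, 0, 85], [-0.3, -1, 0, 0, 0, 0, 85], [-0.3, -1, 0, 0, 0, 0, 85], [-0.3, -1, 0, 0, 0, 0, 85], [-0.3, -1, 0, 0, 0, 0, 85], [-0.3, -1, 0, 0, 0, 0, 85]])

```text
clock: 14.1
tcp_pos: [0.5003, 0.1137, 0.0983]
tool_rot: [-0.072, -3.137, 0.003]
contact_force: [-0.2, 0.0, -0.2]
finger_gap: 0.085
```

Emit:
move_arm(motion=[[-0.3, -1, 0, 0, 0, 0, 85], [-0.3, -1, 0, 0, 0, 0, 85], [-0.3, -1, 0, 0, 0, 0, 85], [-0.3, -1, 0, 0, 0, 0, 85], [-0.16, -1, 0.5, 0, 0, 0, 85], [0, -0.02, 1, 0, 0, 0, 85], [0, 0, 0.5, 0, 0, 0, 85], [0, 0, 0, 0, 0, 0, 85]])

```text
clock: 14.9
tcp_pos: [0.5213, 0.0126, 0.0573]
tool_rot: [-0.07, -3.134, 0.004]
contact_force: [0.8, -0.2, 0.1]
finger_gap: 0.085
```

```bash
python3 - <<'E'
from h import *
from plant import env
s,p,R,th=st(env); print(s["clock"],p.round(4),th,s["contact_force"],s["finger_gap"])
c=env.read_camera("wrist"); blobs(c,.016,.06)
print(need(env,521.5,10,10.5,87.2))
E
```

```text
14.9 [0.5213 0.0126 0.0573] 87.44893458701571 [ 0.84420456 -0.15685124  0.05998318] 0.08503086725410526
[122. 147.] 9937 rect 444.3 -86.1 [51. 51.] 36.0 z [34. 35.]
[321. 281.] 6616 rect 520.1 9.5 [51. 51.] 33.6 z [34.1 35. ]
[ 30. 300.] 4579 rect 529.4 -168.4 [37. 53.] 76.1 z [19.8 21. ]
[136. 459.] 1894 rect 647.6 -130.2 [44. 44.] 88.0 z [21.9 22.6]
[517. 460.] 2019 rect 653.3 135.1 [43. 41.] 8.3 z [29.6 30.7]
(array([ 0.01, -0.14,  2.38]), np.float64(0.0008))
```

Emit:
move_arm(motion=[[0.03, -0.14, 1, 0, 0, 0.0008, 85], [0, 0, 0.8, 0, 0, 0, 85], [0, 0, 0.4, 0, 0, 0, 85], [0, 0, 0.1, 0, 0, 0, 85], [0, 0, 0, 0, 0, 0, 85], [0, 0, 0, 0, 0, 0, 40], [0, 0, 0, 0, 0, 0, 40], [0, 0, 0, 0, 0, 0, 40]])

```text
clock: 15.75
tcp_pos: [0.5213, 0.0084, 0.0132]
tool_rot: [-0.079, -3.137, 0.005]
contact_force: [-0.9, 0.3, 3.7]
finger_gap: 0.0485
```

Emit:
move_arm(motion=[[0, 0, 0, 0, 0, 0, 40], [0, 0, 0, 0, 0, 0, 40], [0, 0, -0.5, 0, 0, 0, 40], [0, 0, -1, 0, 0, 0, 40], [0, 0, -1, 0, 0, 0, 40], [-0.2, -0.6, -1, 0, 0, 0, 40], [-0.22, -1, -0.8, 0, 0, 0, 40], [-0.22, -1, 0, 0, 0, 0, 40]])

```text
clock: 16.55
tcp_pos: [0.5331, -0.0442, 0.1013]
tool_rot: [0.078, 3.14, -0.005]
contact_force: [1.0, 0.1, -0.6]
finger_gap: 0.0488
```

Emit:
move_arm(motion=[[-0.22, -1, 0, 0, 0, 0, 40], [-0.22, -1, 0, 0, 0, 0, 40], [-0.22, -1, 0, 0, 0, 0, 40], [-0.22, -1, 0, 0, 0, 0, 40], [-0.22, -1, 0, 0, 0, 0, 40], [-0.22, -1, 0, 0, 0, 0, 40], [-0.22, -1, 0, 0, 0, 0, 40], [-0.22, -1, 0, 0, 0, 0, 40]])

```text
clock: 17.35
tcp_pos: [0.5583, -0.2065, 0.0995]
tool_rot: [-0.079, -3.136, 0.005]
contact_force: [0.3, 0.4, -1.8]
finger_gap: 0.0485
```

Emit:
move_arm(motion=[[-0.22, -1, 0, 0, 0, 0, 40], [-0.22, -1, 0, 0, 0, 0, 40], [-0.22, -1, 0, 0, 0, 0, 40], [-0.22, -1, 0, 0, 0, 0, 40], [-0.22, -1, 0, 0, 0, 0, 40], [0, -0.6, 0, 0, 0, 0, 40], [0, 0, 0, 0, 0, 0, 40]])

```text
clock: 18.05
tcp_pos: [0.5738, -0.321, 0.0992]
tool_rot: [-0.085, -3.136, 0.007]
contact_force: [-0.6, 0.3, -1.1]
finger_gap: 0.0486
```

```bash
python3 - <<'E'
from h import *
from plant import env
s,p,R,th=st(env); print(s["clock"],p.round(4),th,s["contact_force"],s["finger_gap"])
c=env.read_camera("wrist"); blobs(c,.016,.06);cv2.imwrite("pics/w6.png",c["img"]); np.savez("w6.npz",**c)
print(need(env,576,-319,16,87.2))
E
```

```text
18.05 [ 0.5738 -0.321   0.0992] 86.90748898912473 [-0.58610583  0.34492035 -1.11871074] 0.04855984604197717
[325.  26.] 4569 rect 437.8 -314.5 [52. 27.] 86.9 z [38.  39.2]
[538. 176.] 6147 rect 527.6 -177.9 [52. 52.] 77.1 z [20.2 21.4]
[582. 318.] 7902 rect 638.9 -129.7 [97. 62.] 20.0 z [21.9 23. ]
(array([-0.1 , -0.  ,  4.16]), np.float64(-0.0005))
```

View pics/w6.png

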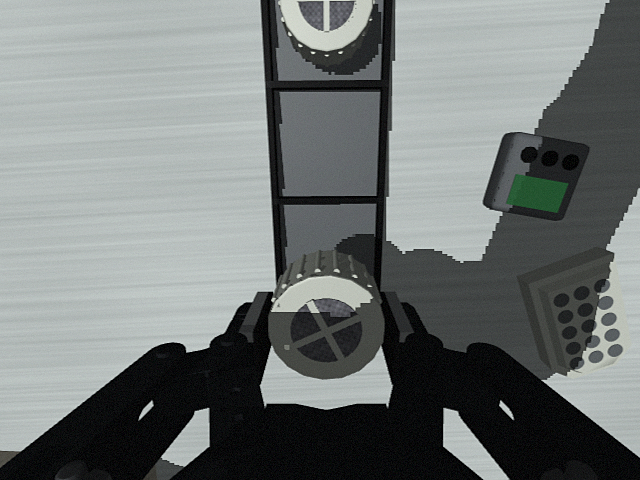

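The cap is held straight. The tray dividers are at rows 85 and 200, columns 270–389 and 276–384.

```bash
python3 - <<'E'
from h import *
from plant import env
c=dict(np.load("w6.npz"))
g=c["img"].max(2); 
for r in (60,140,190,240): print(r,[int(x) for x in np.where((g[r,230:420]<40))[0]+230][::3])
e=onplane(c,[(268,85),(391,85),(274,200),(385,200)],.014)*1000; ctr=e.mean(0); u=e[2]+e[3]-e[0]-e[1]; u/=np.linalg.norm(u)
print(e.round(1).tolist(),ctr.round(1),np.degrees(np.arctan2(u[1],u[0])),(ctr+74*u).round(1))
E
```

```text
60 [265, 268, 271, 275, 308, 354, 365, 371, 384, 387]
140 [269, 272, 275, 279, 381, 384]
190 [272, 275, 278, 281, 379, 382]
240 [274, 277, 280, 283, 286, 345, 348, 351, 354, 357, 360, 363, 366, 369, 372, 375, 378, 381]
[[461.1, -352.1, 14.0], [465.3, -274.8, 14.0], [533.6, -355.5, 14.0], [537.7, -278.8, 14.0]] [ 499.4 -315.3   14. ] -2.9077470367019034 [ 573.4 -319.    14. ]
```

Emit:
move_arm(motion=[[0, 0.1, 0.5, 0, 0, 0, 40], [0, 0, 1, 0, 0, 0, 40], [0, 0, 1, 0, 0, 0, 40], [0, 0, 0.9, 0, 0, 0, 40], [0, 0, 0.4, 0, 0, 0, 40], [0, 0, 0.2, 0, 0, 0, 40], [0, 0, 0, 0, 0, 0, 40], [0, 0, 0, 0, 0, 0, 40]])

```text
clock: 18.9
tcp_pos: [0.5752, -0.3168, 0.0199]
tool_rot: [-0.079, -3.138, 0.006]
contact_force: [0.9, -0.1, 0.2]
finger_gap: 0.0483
```

```bash
python3 - <<'E'
from h import *
from plant import env
s,p,R,th=st(env); print(s["clock"],p.round(4),th,s["contact_force"],s["finger_gap"])
print(need(env,573.4,-319,17.7))
E
```

```text
18.9 [ 0.5752 -0.3168  0.0199] 87.11819959833086 [ 0.92167882 -0.07102756  0.21423843] 0.048326748010794424
(array([ 0.08, -0.11,  0.11]), 0)
```

Emit:
move_arm(motion=[[0.05, -0.08, 0.09, 0, 0, 0, 40], [0, 0, 0, 0, 0, 0, 40], [0, 0, 0, 0, 0, 0, 70], [0, 0, 0, 0, 0, 0, 75], [0, 0, 0, 0, 0, 0, 75], [0, 0, -0.5, 0, 0, 0, 85], [0, 0, -1, 0, 0, 0, 85], [0, 0, -1, 0, 0, 0, 85]])

```text
clock: 19.7
tcp_pos: [0.5737, -0.318, 0.0683]
tool_rot: [-0.079, -3.136, 0.005]
contact_force: [-0.0, -0.1, -0.0]
finger_gap: 0.0849
```

Emit:
move_arm(motion=[[0.3, 0.5, -1, 0, 0, 0, 85], [0.6, 1, -0.2, 0, 0, 0, 85], [0.6, 1, 0, 0, 0, 0, 85], [0, 0, 0, 0, 0, 0, 85]])

```text
clock: 20.1
tcp_pos: [0.5456, -0.2631, 0.0926]
tool_rot: [-0.073, -3.136, 0.003]
contact_force: [-0.5, 0.2, -0.1]
finger_gap: 0.0852
```

```bash
python3 - <<'E'
from h import *
from plant import env
s,p,R,th=st(env); print(s["clock"],p.round(4),th,s["contact_force"],s["finger_gap"])
c=env.read_camera("wrist"); blobs(c,.016,.06)
print(need(env,444.8,-87,60,87.2))
E
```

```text
20.1 [ 0.5456 -0.2631  0.0926] 87.3489223634733 [-0.52480439  0.18234822 -0.14469539] 0.08517529526697344
[225.  62.] 8165 rect 425.7 -313.4 [50. 52.] 42.9 z [38.1 39.2]
[608.  84.] 5828 rect 447.2 -97.7 [52. 32.] 15.8 z [33.8 35.2]
[452. 225.] 5668 rect 527.6 -177.8 [52. 52.] 77.1 z [20.2 21.4]
[250. 300.] 4242 rect 571.0 -316.4 [51. 46.] 22.6 z [37.9 38.9]
[513. 337.] 2927 rect 621.0 -128.2 [64. 47.] 19.9 z [21.8 22.8]
(array([5.51, 8.65, 1.62]), np.float64(0.0002))
```

Emit:
move_arm(motion=[[0.5, 0.6, 0, 0, 0, 0, 85], [0.62, 1, 0, 0, 0, 0, 85], [0.62, 1, 0, 0, 0, 0, 85], [0.62, 1, 0, 0, 0, 0, 85], [0.62, 1, 0, 0, 0, 0, 85], [0.62, 1, 0, 0, 0, 0, 85], [0.62, 1, 0, 0, 0, 0, 85], [0.62, 1, 0, 0, 0, 0, 85]])

```text
clock: 20.95
tcp_pos: [0.4581, -0.1102, 0.0915]
tool_rot: [-0.081, -3.138, 0.006]
contact_force: [0.6, 0.1, 0.2]
finger_gap: 0.0849
```

Emit:
move_arm(motion=[[0.62, 1, 0.5, 0, 0, 0, 85], [0.05, 0.05, 1, 0, 0, 0, 85], [0, 0, 0.2, 0, 0, 0, 85], [0, 0, 0, 0, 0, 0, 85]])

```text
clock: 21.35
tcp_pos: [0.4455, -0.0891, 0.0569]
tool_rot: [-0.08, -3.136, 0.006]
contact_force: [0.4, -0.2, -0.1]
finger_gap: 0.0849
```

```bash
python3 - <<'E'
from h import *
from plant import env
s,p,R,th=st(env); print(s["clock"],p.round(4),th,s["contact_force"],s["finger_gap"])
c=env.read_camera("wrist"); blobs(c,.016,.06)
print(need(env,444.8,-87,10.5,87.2))
E
```

```text
21.35 [ 0.4455 -0.0891  0.0569] 87.07869621300398 [ 0.43340302 -0.21844082 -0.07287018] 0.08494790285867863
[462.  74.] 296 rect 340.9 -15.5 [26.  7.] 68.9 z [16.4 17.2]
[544. 105.] 715 rect 357.5 26.9 [65.  7.] 67.9 z [16.5 17.2]
[625. 136.] 519 rect 373.8 69.8 [26. 10.] 66.9 z [16.8 17.6]
[330. 279.] 6656 rect 443.2 -87.2 [51. 51.] 35.7 z [34.1 35. ]
[229. 388.] 1093 rect 526.1 -160.2 [20. 42.] 77.3 z [19.6 21.1]
(array([0.05, 0.11, 2.34]), np.float64(-0.0004))
```

Emit:
move_arm(motion=[[0.08, 0.1, 1, 0, 0, 0, 85], [0, 0, 0.8, 0, 0, 0, 85], [0, 0, 0.4, 0, 0, 0, 85], [0, 0, 0.1, 0, 0, 0, 85], [0, 0, 0, 0, 0, 0, 85], [0, 0, 0, 0, 0, 0, 40], [0, 0, 0, 0, 0, 0, 40], [0, 0, 0, 0, 0, 0, 40]])

```text
clock: 22.2
tcp_pos: [0.4436, -0.0867, 0.012]
tool_rot: [-0.08, -3.137, 0.006]
contact_force: [-0.1, 0.1, 5.9]
finger_gap: 0.0488
```

Emit:
move_arm(motion=[[0, 0, 0, 0, 0, 0, 40], [0, 0, 0, 0, 0, 0, 40], [0, 0, -0.5, 0, 0, 0, 40], [0, 0, -1, 0, 0, 0, 40], [0, 0, -1, 0, 0, 0, 40], [-0.2, -0.6, -1, 0, 0, 0, 40], [-0.3, -1, -0.8, 0, 0, 0, 40], [-0.3, -1, 0, 0, 0, 0, 40]])

```text
clock: 23.0
tcp_pos: [0.4583, -0.1396, 0.0995]
tool_rot: [-0.078, -3.14, 0.007]
contact_force: [0.5, -0.3, -0.1]
finger_gap: 0.0489
```

Emit:
move_arm(motion=[[-0.3, -1, 0, 0, 0, 0, 40], [-0.3, -1, 0, 0, 0, 0, 40], [-0.3, -1, 0, 0, 0, 0, 40], [-0.3, -1, 0, 0, 0, 0, 40], [-0.3, -1, 0, 0, 0, 0, 40], [-0.3, -1, 0, 0, 0, 0, 40], [-0.3, -1, 0, 0, 0, 0, 40], [-0.3, -1, 0, 0, 0, 0, 40]])

```text
clock: 23.8
tcp_pos: [0.4966, -0.3021, 0.0978]
tool_rot: [-0.079, -3.136, 0.005]
contact_force: [0.0, 0.6, -0.7]
finger_gap: 0.0483
```

Emit:
move_arm(motion=[[-0.13, -0.66, 0, 0, 0, 0, 40], [0, 0, 0, 0, 0, 0, 40], [0, 0, 0, 0, 0, 0, 40]])

```text
clock: 24.1
tcp_pos: [0.4983, -0.3135, 0.0976]
tool_rot: [-0.079, -3.136, 0.004]
contact_force: [-0.6, 1.4, -0.7]
finger_gap: 0.0485
```

```bash
python3 - <<'E'
from h import *
from plant import env
s,p,R,th=st(env); print(s["clock"],p.round(4),th,s["contact_force"],s["finger_gap"])
print(need(env,499.5,-315.3,18,87.2))
E
```

```text
24.1 [ 0.4983 -0.3135  0.0976] 87.12017958790754 [-0.55074805  1.39193485 -0.72363389] 0.048522171599244074
(array([-0.06, -0.09,  3.98]), np.float64(-0.0002))
```

Emit:
move_arm(motion=[[-0.06, -0.09, 0.5, 0, 0, 0, 40], [0, 0, 1, 0, 0, 0, 40], [0, 0, 1, 0, 0, 0, 40], [0, 0, 0.9, 0, 0, 0, 40], [0, 0, 0.4, 0, 0, 0, 40], [0, 0, 0.22, 0, 0, 0, 40], [0, 0, 0, 0, 0, 0, 40], [0, 0, 0, 0, 0, 0, 40]])

```text
clock: 24.9
tcp_pos: [0.5, -0.3166, 0.0179]
tool_rot: [-0.079, -3.137, 0.006]
contact_force: [0.3, 0.2, -0.3]
finger_gap: 0.0491
```

```bash
python3 - <<'E'
from h import *
from plant import env
s,p,R,th=st(env); print(s["clock"],p.round(4),th,s["contact_force"],s["finger_gap"])
print(need(env,499.5,-315.3,16.5))
E
```

```text
24.9 [ 0.5    -0.3166  0.0179] 87.1268918389263 [ 0.25354388  0.23816803 -0.30360525] 0.049117611526032286
(array([0.03, 0.06, 0.07]), 0)
```

Emit:
move_arm(motion=[[0.03, 0.05, 0.05, 0, 0, 0, 40], [0, 0, 0, 0, 0, 0, 40], [0, 0, 0, 0, 0, 0, 70], [0, 0, 0, 0, 0, 0, 75], [0, 0, 0, 0, 0, 0, 75], [0, 0, -0.5, 0, 0, 0, 85], [0, 0, -1, 0, 0, 0, 85], [0, 0, -1, 0, 0, 0, 85]])

```text
clock: 25.7
tcp_pos: [0.499, -0.3152, 0.0672]
tool_rot: [-0.079, -3.136, 0.005]
contact_force: [0.5, 0.0, 0.3]
finger_gap: 0.0851
```

Emit:
move_arm(motion=[[0, 0.5, -1, 0, 0, 0, 85], [-0.6, 1, -1, 0, 0, 0, 85], [-0.6, 1, -0.5, 0, 0, 0, 85], [-0.6, 1, 0, 0, 0, 0, 85], [-0.6, 1, 0, 0, 0, 0, 85], [-0.6, 1, 0, 0, 0, 0, 85], [-0.6, 1, 0, 0, 0, 0, 85], [-0.6, 0.6, 0, 0, 0, 0, 85]])

```text
clock: 26.5
tcp_pos: [0.5912, -0.1755, 0.1163]
tool_rot: [-0.076, -3.137, 0.004]
contact_force: [0.4, 0.8, 0.3]
finger_gap: 0.0847
```

Emit:
move_arm(motion=[[0, 0, 0, 0, 0, -0.021, 85], [0, 0, 0, 0, 0, -0.021, 85], [0, 0, 0, 0, 0, -0.0209, 85], [0, 0, 0, 0, 0, 0, 85], [0, 0, 0, 0, 0, 0, 85]])

```text
clock: 27.0
tcp_pos: [0.5905, -0.1781, 0.1156]
tool_rot: [0.532, -3.091, 0.004]
contact_force: [0.6, 0.1, 0.5]
finger_gap: 0.0846
```

```bash
python3 - <<'E'
from h import *
from plant import env
s,p,R,th=st(env); print(s["clock"],p.round(4),th,s["joint_positions"].round(2),s["finger_gap"])
c=env.read_camera("wrist"); blobs(c,.012,.06); np.savez("w7.npz",**c); cv2.imwrite("pics/w7.png",c["img"])
c=env.read_camera("top"); print("top"); blobs(c,.03,.055,120)
E
```

```text
27.0 [ 0.5905 -0.1781  0.1156] 109.5403327045169 [ 0.64  0.81 -0.67  1.7   0.64  0.87  1.6 ] 0.08457793449886769
[156. 101.] 17615 rect 531.6 -318.9 [ 79. 162.] 87.4 z [37.4 38.9]
[356. 167.] 5371 rect 527.9 -177.2 [52. 52.] 76.9 z [20.1 21.3]
[362. 314.] 7802 rect 639.5 -129.0 [97. 62.] 20.0 z [21.6 22.8]
[ 39. 389.] 848 rect 772.2 -357.8 [ 4. 27.] 31.5 z [41.  56.6]
[632. 407.] 441 rect 636.1 125.6 [30. 10.] 7.5 z [19.  24.9]
top
[556. 128.] 561 rect 775.4 -591.7 [264. 109.] 57.8 z [42.6 52.1]
[ 58. 142.] 553 rect 779.1 581.4 [124. 253.] 47.7 z [42.2 52.5]
[354. 124.] 131 rect 814.7 -112.3 [88. 37.] 70.8 z [42.  51.4]
[186. 143.] 128 rect 778.7 283.6 [36. 82.] 34.9 z [43.3 52.3]
[141. 151.] 148 rect 761.1 389.5 [32. 80.] 43.9 z [41.5 52.1]
[244. 187.] 332 rect 667.3 148.8 [48. 79.] 78.4 z [31.7 34.4]
[177. 242.] 177 rect 541.6 299.6 [47. 46.] 61.7 z [42.2 46. ]
[603. 280.] 5765 rect 420.8 -650.3 [173. 200.] 78.7 z [43.4 47.5]
[444. 256.] 123 rect 491.9 -302.5 [48. 17.] 31.6 z [37.9 41.3]
[170. 275.] 180 rect 468.0 316.6 [47. 46.] 69.7 z [42.1 46.1]
[451. 286.] 407 rect 426.7 -314.3 [49. 49.] 58.8 z [38.3 42. ]
[163. 307.] 183 rect 396.7 330.2 [47. 45.] 88.4 z [41.9 46.2]
[ 95. 327.] 200 rect 355.8 482.3 [92. 30.] 8.3 z [44.4 54.2]
[557. 440.] 154 rect 86.9 -521.6 [ 5. 70.] 89.9 z [42.9 52.3]
[603. 454.] 212 rect 56.0 -616.1 [  3. 165.] 0.1 z [43.  52.2]
[316. 462.] 148 rect 47.6 0.1 [ 39. 119.] 2.2 z [43.1 52.5]
```

View pics/w7.png

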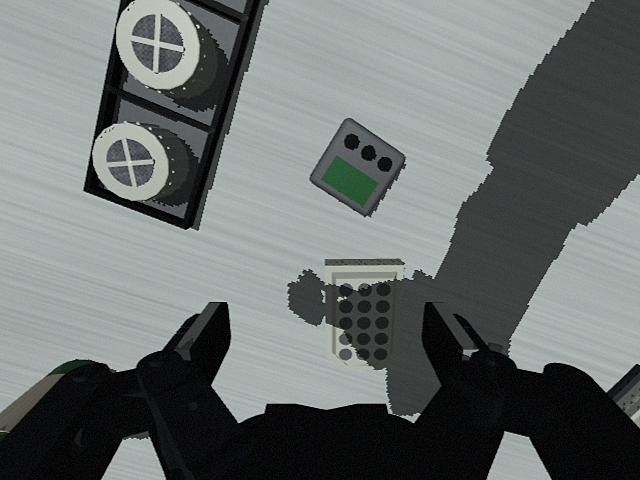

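The wrist view shows both caps standing flat in the far and centre bays, at (160,43) and (130,163). The loose plate is at (362,312), aligned with the fingers; its yaw is 20°.

```bash
python3 - <<'E'
from h import *
from plant import env
print(need(env,639.3,-129.2,55,110))
E
```

```text
(array([-3.13,  1.45,  3.03]), np.float64(-0.0011))
```

Emit:
move_arm(motion=[[-0.8, 0.4, 0.4, 0, 0, -0.0011, 85], [-0.9, 0.4, 0.6, 0, 0, 0, 85], [-0.9, 0.4, 1, 0, 0, 0, 85], [-0.53, 0.25, 1, 0, 0, 0, 85], [0, 0, 0, 0, 0, 0, 85], [0, 0, 0, 0, 0, 0, 85]])

```text
clock: 27.7
tcp_pos: [0.6386, -0.1294, 0.0551]
tool_rot: [0.548, -3.087, 0.005]
contact_force: [0.8, -1.4, 1.0]
finger_gap: 0.0849
```

```bash
python3 - <<'E'
from h import *
from plant import env
s,p,R,th=st(env); print(s["clock"],p.round(4),th)
c=env.read_camera("wrist"); blobs(c,.012,.06)
print(need(env,639.3,-129.2,0.5,110))
E
```

```text
27.7 [ 0.6386 -0.1294  0.0551] 110.1235454937982
[28. 44.] 5041 rect 578.1 -302.1 [20. 48.] 75.0 z [28.  37.7]
[68. 82.] 2179 rect 578.1 -300.1 [39. 71.] 87.2 z [13.7 14.7]
[313.  51.] 11292 rect 527.7 -177.2 [52. 52.] 77.1 z [20.2 21.4]
[326. 269.] 15562 rect 640.0 -128.9 [97. 62.] 20.0 z [21.6 22.8]
(array([-0.03,  0.03,  2.76]), np.float64(0.0002))
```

Emit:
move_arm(motion=[[-0.05, 0.02, 0.8, 0, 0, 0, 85], [0, 0, 0.9, 0, 0, 0, 85], [0, 0, 0.6, 0, 0, 0, 85], [0, 0, 0.3, 0, 0, 0, 85], [0, 0, 0.1, 0, 0, 0, 85], [0, 0, 0, 0, 0, 0, 85], [0, 0, 0, 0, 0, 0, 85]])

```text
clock: 28.45
tcp_pos: [0.64, -0.1285, 0.0015]
tool_rot: [0.549, -3.089, 0.004]
contact_force: [0.5, -0.3, -0.5]
finger_gap: 0.0851
```

Emit:
move_arm(motion=[[0, 0, 0, 0, 0, 0, 55], [0, 0, 0, 0, 0, 0, 55], [0, 0, 0, 0, 0, 0, 55], [0, 0, 0, 0, 0, 0, 55], [0, 0, 0, 0, 0, 0, 55]], force=50)

```text
clock: 28.95
tcp_pos: [0.6402, -0.1286, 0.0021]
tool_rot: [0.549, -3.09, 0.005]
contact_force: [-1.7, -0.8, 5.2]
finger_gap: 0.0604
```

```bash
python3 - <<'E'
from h import *
from plant import env
s,p,R,th=st(env); print(s["clock"],p.round(4),th,s["contact_force"],s["finger_gap"])
c=env.read_camera("wrist"); blobs(c,.012,.06);cv2.imwrite("pics/w8.png",c["img"])
E
```

```text
28.95 [ 0.6402 -0.1286  0.0021] 110.14411892366462 [-1.68383583 -0.78454776  5.17578336] 0.060413394363651715
[301.  38.] 12415 rect 545.2 -172.4 [33. 64.] 21.5 z [20.  21.2]
[326. 314.] 35996 rect 633.6 -130.8 [104. 101.] 61.5 z [22.1 52.6]
```

View pics/w8.png

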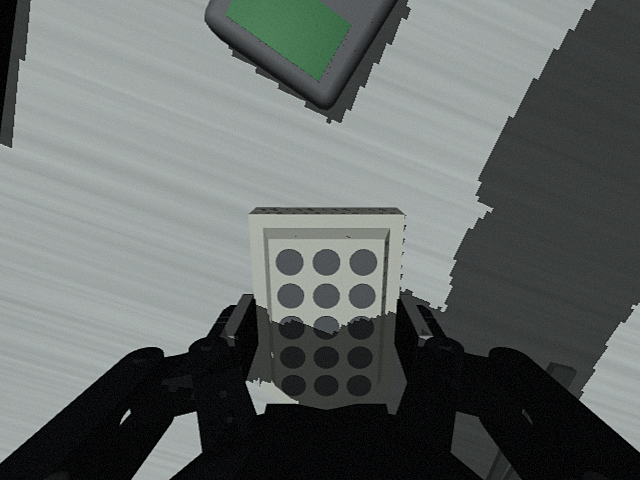

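The plate is gripped centrally across its 62 mm sides, with tips at (245,310) and (410,310). I'll lift it, turn it to the nest yaw and go beside the nest for a look.

Emit:
move_arm(motion=[[0, 0, -0.4, 0, 0, 0, 55], [0, 0, -0.8, 0, 0, 0, 55], [0, 0, -1, 0, 0, 0, 55], [0, 0, -1, 0, 0, 0.01, 55], [0, 0, -1, 0, 0, 0.0158, 55], [0, 0, -0.8, 0, 0, 0.0158, 55], [0, 0, 0, 0, 0, 0.0158, 55], [0, 0, 0, 0, 0, 0.0158, 55]])

```text
clock: 29.8
tcp_pos: [0.6406, -0.1282, 0.1031]
tool_rot: [-0.176, -3.135, 0.006]
contact_force: [-0.3, 0.1, -0.4]
finger_gap: 0.0605
```

Emit:
move_arm(motion=[[0, 0.4, 0, 0, 0, 0.0158, 55], [-0.1, 1, 0, 0, 0, 0, 55], [-0.1, 1, 0, 0, 0, 0, 55], [-0.1, 1, 0, 0, 0, 0, 55], [-0.1, 1, 0, 0, 0, 0, 55], [-0.1, 1, 0, 0, 0, 0, 55], [-0.1, 1, 0, 0, 0, 0, 55], [-0.1, 1, 0, 0, 0, 0, 55]])

```text
clock: 30.6
tcp_pos: [0.6837, 0.0148, 0.1015]
tool_rot: [-0.325, -3.121, 0.005]
contact_force: [0.9, 0.1, -0.3]
finger_gap: 0.0607
```

Emit:
move_arm(motion=[[0, 1, 0, 0, 0, 0, 55], [0, 0.6, 0, 0, 0, 0, 55], [0, 0, 0, 0, 0, 0, 55], [0, 0, 0, 0, 0, 0, 55], [0, 0, 0, 0, 0, 0, 55]])

```text
clock: 31.1
tcp_pos: [0.6899, 0.043, 0.1002]
tool_rot: [-0.328, -3.12, 0.008]
contact_force: [0.1, -0.3, -0.4]
finger_gap: 0.0606
```

```bash
python3 - <<'E'
from h import *
from plant import env
s,p,R,th=st(env); print(s["clock"],p.round(4),th,R[:,2].round(3),s["contact_force"],s["finger_gap"])
c=env.read_camera("wrist"); blobs(c,.016,.05);np.savez("w9.npz",**c);cv2.imwrite("pics/w9.png",c["img"])
print(need(env,667,150,110,78.05))
E
```

```text
31.1 [0.6899 0.043  0.1002] 78.00499706010822 [-0.005 -0.005 -1.   ] [ 0.11020884 -0.28936631 -0.42522354] 0.06064146361214323
[479. 183.] 14021 rect 666.7 150.8 [63. 96.] 78.1 z [29.6 30.9]
[635. 330.] 420 rect 800.2 260.7 [48.  9.] 2.6 z [19.7 23.5]
[184. 432.] 1044 rect 805.5 -93.9 [33.  8.] 50.4 z [39.6 47.2]
(array([ 2.23,  4.99, -0.49]), np.float64(-0.0002))
```

View pics/w9.png

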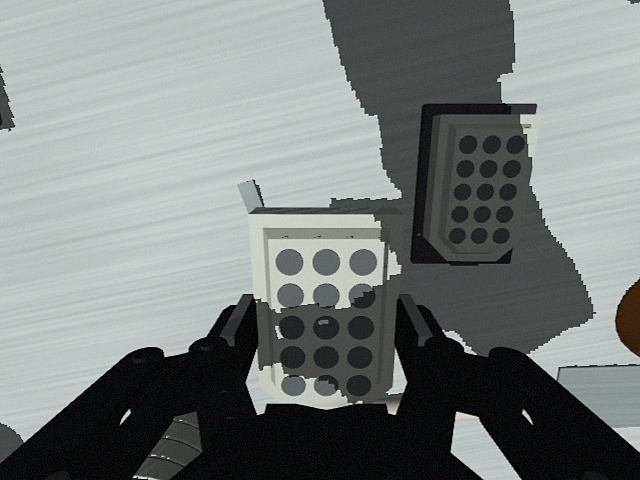

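The nest plate is at (479,183), chamfers toward +x (the bottom of the image), the same way round as the held plate. I'll check the held plate's offset from its rear edge at row 213, then move over.

```bash
python3 - <<'E'
from h import *
from plant import env
s,p,R,th=st(env); c=dict(np.load("w9.npz"))
P=cloud(c)
for u,v in((260,218),(325,218),(393,218),(325,260)): print(P[v,u].round(4),(R.T@(P[v,u]-p)*1000).round(1))
for v in range(204,224,2): print(v,[c["img"][v,u].max() for u in(280,325,370)],(R.T@(P[v,325]-p)*1000).round(1))
print(need(env,666.7,150.8,60,78.1))
E
```

```text
[0.6387 0.0267 0.1142] [ 46.7 -26.7 -13.7]
[0.644  0.052  0.1141] [ 46.8  -0.9 -13.8]
[0.6499 0.0785 0.113 ] [ 46.5  26.3 -12.8]
[0.6594 0.0487 0.1196] [ 31.   -0.9 -19.3]
204 [np.uint8(204), np.uint8(196), np.uint8(71)] [ 32.1  -1.1 102.1]
206 [np.uint8(207), np.uint8(207), np.uint8(80)] [31.  -1.1 99.7]
208 [np.uint8(44), np.uint8(64), np.uint8(80)] [48.5 -0.9 -1.4]
210 [np.uint8(82), np.uint8(63), np.uint8(74)] [48.4 -0.9 -5.4]
212 [np.uint8(52), np.uint8(77), np.uint8(58)] [48.3 -0.9 -9.5]
214 [np.uint8(156), np.uint8(153), np.uint8(160)] [ 48.4  -0.9 -13.9]
216 [np.uint8(209), np.uint8(211), np.uint8(205)] [ 47.6  -0.9 -13.7]
218 [np.uint8(206), np.uint8(207), np.uint8(203)] [ 46.8  -0.9 -13.8]
220 [np.uint8(210), np.uint8(210), np.uint8(206)] [ 45.8  -0.9 -13.2]
222 [np.uint8(209), np.uint8(210), np.uint8(207)] [ 45.3  -0.9 -14.6]
(array([2.25, 5.03, 2.01]), np.float64(-0.0003))
```

Emit:
move_arm(motion=[[0.4, 0.6, 0, 0, 0, -0.0003, 55], [0.4, 0.9, 0, 0, 0, 0, 55], [0.4, 0.9, 0, 0, 0, 0, 55], [0.4, 0.9, 0.3, 0, 0, 0, 55], [0.4, 0.9, 0.6, 0, 0, 0, 55], [0.25, 0.83, 0.6, 0, 0, 0, 55], [0, 0, 0.5, 0, 0, 0, 55], [0, 0, 0, 0, 0, 0, 55]])

```text
clock: 31.95
tcp_pos: [0.6647, 0.1536, 0.0584]
tool_rot: [-0.318, -3.118, 0.008]
contact_force: [0.6, -1.0, -1.4]
finger_gap: 0.0606
```

Emit:
move_arm(motion=[[0, 0, 0, 0, 0, 0, 55], [0, 0, 0, 0, 0, 0, 55]])

```text
clock: 32.15
tcp_pos: [0.6671, 0.1514, 0.0605]
tool_rot: [-0.325, -3.122, 0.007]
contact_force: [0.6, 0.3, -1.2]
finger_gap: 0.0604
```

```bash
python3 - <<'E'
from h import *
from plant import env
for i in range(3):
    s,p,R,th=st(env); print(s["clock"],p.round(4),th,R[:,2].round(3),s["contact_force"].round(1))
    env.read_camera("top")
print(need(env,666.7,150.8,26.5,78.1))
E
```

```text
32.15 [0.6671 0.1514 0.0605] 78.12002533054785 [-0.003 -0.004 -1.   ] [ 0.6  0.3 -1.2]
32.2 [0.6671 0.1515 0.0606] 78.11914756916421 [-0.003 -0.004 -1.   ] [-0.7  0.3 -1.4]
32.25 [0.667  0.1516 0.0606] 78.12586672418367 [-0.003 -0.004 -1.   ] [ 0.4 -0.2 -0.2]
(array([ 0.  , -0.05,  1.7 ]), np.float64(0.0001))
```

Emit:
move_arm(motion=[[0.02, -0.05, 0.5, 0, 0, 0, 55], [0, 0, 0.5, 0, 0, 0, 55], [0, 0, 0.25, 0, 0, 0, 55], [0, 0, 0.15, 0, 0, 0, 55], [0, 0, 0.1, 0, 0, 0, 55], [0, 0, 0.1, 0, 0, 0, 55], [0, 0, 0.05, 0, 0, 0, 55], [0, 0, 0, 0, 0, 0, 55]])

```text
clock: 33.1
tcp_pos: [0.6656, 0.1517, 0.027]
tool_rot: [-0.322, -3.121, 0.006]
contact_force: [0.2, 0.1, -0.6]
finger_gap: 0.0607
```

```bash
python3 - <<'E'
from h import *
from plant import env
s,p,R,th=st(env); print(s["clock"],p.round(4),th,R[:,2].round(3),s["contact_force"].round(1),s["finger_gap"])
E
```

```text
33.1 [0.6656 0.1517 0.027 ] 78.22000636291565 [-0.004 -0.003 -1.   ] [ 0.2  0.1 -0.6] 0.06066376217454767
```

No contact so far, with the underside at about 24.8 mm, so the skirt has slid over the deck. I'll release and back off.

Emit:
move_arm(motion=[[0, 0, 0.03, 0, 0, 0, 55], [0, 0, 0, 0, 0, 0, 55], [0, 0, 0, 0, 0, 0, 70], [0, 0, 0, 0, 0, 0, 85], [0, 0, 0, 0, 0, 0, 85], [0, 0, 0, 0, 0, 0, 85], [0, 0, -0.4, 0, 0, 0, 85], [0, 0, -0.8, 0, 0, 0, 85]])

```text
clock: 33.9
tcp_pos: [0.6648, 0.1514, 0.05]
tool_rot: [-0.322, -3.119, 0.008]
contact_force: [0.1, 0.6, -0.4]
finger_gap: 0.085
```

Emit:
move_arm(motion=[[0, 0, -1, 0, 0, 0, 85], [0, 0, -1, 0, 0, 0, 85], [0.5, -0.5, -1, 0, 0, 0, 85], [0.8, -0.9, -1, 0, 0, 0, 85], [0.8, -0.9, -1, 0, 0, 0, 85], [0.4, -0.5, -0.5, 0, 0, 0, 85], [0, 0, 0, 0, 0, 0, 85], [0, 0, 0, 0, 0, 0, 85]])

```text
clock: 34.7
tcp_pos: [0.6066, 0.1078, 0.1612]
tool_rot: [-0.323, -3.122, 0.005]
contact_force: [-0.5, -0.1, -0.1]
finger_gap: 0.0852
```

```bash
python3 - <<'E'
from h import *
from plant import env
s,p,R,th=st(env); print(s["clock"],p.round(4),s["contact_force"].round(1),s["finger_gap"])
c=env.read_camera("wrist"); blobs(c,.02,.07);cv2.imwrite("pics/w10.png",c["img"])
P=cloud(c); m=(P[...,2]>.043)&(P[...,2]<.05)&(P[...,0]>.6)&(P[...,1]>.08)&(P[...,1]<.22); q=P[m]; A=np.c_[q[:,:2],np.ones(len(q))]
print("deck plane",np.linalg.lstsq(A,q[:,2],rcond=None)[0].round(4),len(q),np.median(q[:,2]))
c=env.read_camera("scene"); cv2.imwrite("pics/scene1.png",c["img"]); print("scene"); blobs(c,.03,.06)
E
```

```text
34.7 [0.6066 0.1078 0.1612] [-0.5 -0.1 -0.1] 0.08521804863257383
[572.  13.] 1614 rect 480.5 313.4 [44. 20.] 79.1 z [36.3 44.3]
[562. 102.] 3651 rect 540.5 301.1 [47. 49.] 5.9 z [38.7 44.4]
[  6. 213.] 350 rect 533.1 -160.6 [15. 45.] 61.9 z [20.5 21.5]
[389. 285.] 7518 rect 665.0 151.0 [62. 97.] 78.0 z [45.5 46.8]
[632. 345.] 777 rect 776.9 373.6 [15. 62.] 86.6 z [27.9 36.5]
[561. 357.] 2015 rect 764.9 295.4 [18. 67.] 6.8 z [39.4 61.6]
[142. 465.] 1163 rect 799.7 -122.7 [13. 57.] 1.5 z [52.1 62.8]
deck plane [0.0033 0.0035 0.0433] 4718 0.046099160355127955
scene
[45. 25.] 235 rect -762.6 -405.4 [29. 82.] 1.6 z [45.5 56.9]
[599.  32.] 202 rect 117.1 1366.0 [73. 35.] 14.7 z [45.2 58. ]
[610.  58.] 212 rect 276.2 1240.2 [71. 44.] 42.6 z [45.1 57. ]
[229. 115.] 444 rect 36.9 -7.2 [130.  64.] 76.1 z [45.5 57. ]
[496. 125.] 1307 rect 416.8 644.6 [369.  97.] 65.8 z [46.9 58.5]
[ 20. 200.] 548 rect 132.1 -524.5 [ 61. 157.] 64.9 z [44.2 56.6]
[ 10. 172.] 232 rect 53.6 -554.4 [10. 52.] 1.6 z [45.  57.2]
[431. 192.] 265 rect 541.7 302.7 [48. 50.] 10.7 z [40.6 45.7]
[610. 245.] 873 rect 841.6 533.4 [142.  10.] 9.1 z [44.8 56.9]
[408. 251.] 1220 rect 665.9 153.0 [65. 98.] 78.3 z [45.8 48.6]
[152. 248.] 431 rect 426.7 -311.7 [50. 49.] 38.5 z [38.9 40.7]
[  9. 296.] 1411 rect 432.8 -571.3 [ 43. 202.] 87.4 z [36.2 45.1]
[505. 281.] 476 rect 809.7 278.6 [82. 38.] 23.7 z [45.5 57.3]
[160. 275.] 495 rect 501.4 -314.0 [50. 51.] 61.4 z [38.9 40.8]
[168. 304.] 564 rect 575.1 -317.1 [50. 50.] 61.6 z [39.  40.7]
[330. 401.] 387 rect 864.9 -133.9 [85. 32.] 58.5 z [45.3 57. ]
[199. 434.] 349 rect 818.4 -336.0 [29. 66.] 7.3 z [45.7 57.4]
[ 81. 465.] 228 rect 793.3 -495.3 [ 2. 44.] 84.7 z [46.3 57.4]
```

View pics/w10.png

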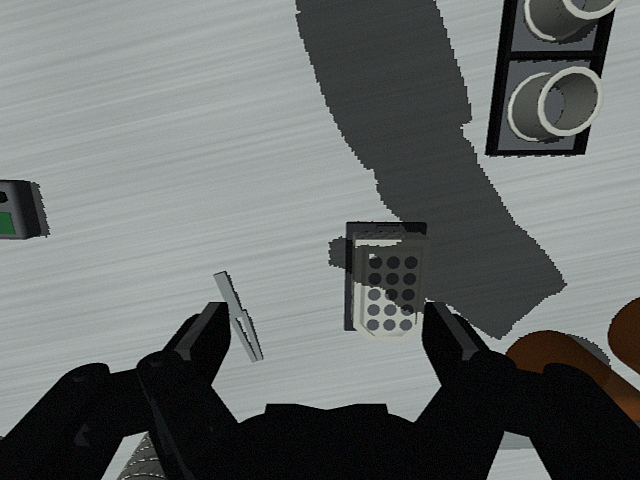

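View pics/scene1.png

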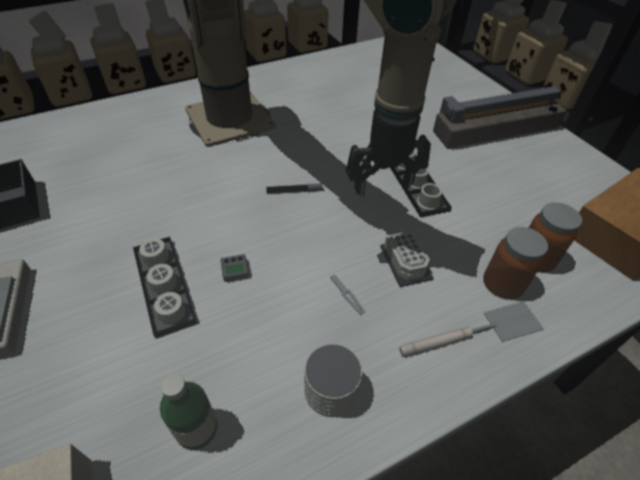

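Plate's deck top is at 46.1 mm (46 expected) and level, at (389,285) in the wrist view. In the scene view the caps are in their tray at (160,275) and (168,304), and the visible collar is at (431,192). I'm handing in.

```bash
python3 -c "
from plant import env
print(env.close_job(), env.get_state()['clock'])"
```

```text
the job is handed in; nothing more can be done
the job is handed in; nothing more can be done
```

All five pieces are placed and released, and the job was handed in at about 35 s of the 128 s. `close_job` gives no verdict, so the result rests on my own measurements.

| Piece | Target | Measured at the end | Check |
|---|---|---|---|
| Collars | Centre and far bays of the collar tray | Tops at about 44 mm | Matches the 4 mm floor plus 40 mm height |
| Caps | Centre and far bays of the cap tray | Tops at about 38 mm (scene camera read 39) | Matches 4 + 34 mm |
| Plate | On the plate in the nest, chamfers the same way round | Deck top 46.1 mm (46 expected), level to about 0.005 rad, lengthwise axis at -12.0° (nest -11.9°) | About 2 mm off the nest plate's measured centre, against 6 mm allowed |

The arm ended clear of everything, with the contact force near zero.

- **Collar 2:** it was gripped about 7 mm higher than planned because the fingers closed before the descent had settled. I allowed for this when setting it down, and it stood correctly.
- **Cameras:** they agreed with each other to about 2–3 mm.
- **Collar in the centre bay:** my final pictures only partly showed it. Two earlier measurements, from the wrist and top cameras, showed it seated.

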